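# Report a packed game kit on the pick stations

## Robot

A 6-joint arm with a two-finger parallel gripper is mounted at the origin on a cart in front of the work surface, level with it; the furniture and walls round the work are solid. World frame = base frame: x ahead of the robot, y to its left, z up, the work surface at z = 0. Lengths are in mm, angles in rad, forces in N, time in s.
With the tool pointing down it reaches from about 300 to 875 mm from the base axis. Payload 6.4 kg.
Tool frame: the origin (TCP) lies at the centre of the arm's flange, where the gripper is bolted on; the fingertips stand 166 mm ahead of it and the grasp point (between the pads) lies 147 mm ahead of it; y points along the fingers, x is the direction in which the jaws open and shut, and the axes are right-handed (so a half turn about y gives the same grasp; the last joint's range is limited). The gripper opens to 88 mm and grips with 3 to 60 N. Pads are 18 mm wide; open, the fingers measure 123 mm over their backs; the gripper's body (75 mm by 187 mm) begins 45 mm behind the grasp point.
Start: joints at [1.037, 0.181, 1.607, -0, 1.354, -0.206], TCP at [185.117, 544.403, 404.714] pointing down, gripper open.
Joint ranges: [-2.99, 2.99], [-0.89, 2.07], [0.3, 2.58], [-1.14, 4.28], [0, 2.63], [-3.12, 3.12]. Speed limits (rad/s): [2.57, 2.57, 3.01, 3.14, 3.14, 3.14].

## Interface

Orientations are given as a unit quaternion [x, y, z, w].
In Python, from rig import sensors, optics, job_done gives the robot as it stands. The module is installed in compiled form; this text tells all that it offers.
- The arm moves only by the tool play_rows, never from a script. Its argument "steps" is a list that holds one entry, the list of rows, each a list of 7 numbers: the opening in per cent of the stroke, from 0 (shut) to 100 (fully open), then the shift along the world's x, y, z in cm, then the turn, a rotation vector about the world's x, y, z in rad. In form: [[[grip, tx, ty, tz, ax, ay, az], ...]]. A call has 1 to 8 rows; each row shifts and turns the commanded pose from where the row before left it; what a row does not reach is not made up. A row lasts 1/12 s, in which the tool goes at most 41.7 mm and 7.16 degrees, less where a joint would pass 70% of its speed; a pose out of reach is approached as far as the arm can. A call with a gripper value outside its range is refused whole. The fingers move at their own pace and stop on an object; "force" is the grip in N (left out, the last holds). Time passes only in rows, so rows that do not move let the fingers close. It gives the time, the measured TCP pose, the force and the opening at its end, in the units of the state.
- sensors.read_state(): the state, without advancing time (a new reading comes with each control period).
- optics.get_image(name): name is "scene" or "top"; returns a dict with "img" (420x560x3 uint8, red, green, blue), "mtx" (3x3 intrinsics, pixels), "R" (3x3) and "t" (3): a world point X has camera coordinates R X + t. Camera axes: x right, y down, z forward; pixel columns grow to the right and rows downward; lengths in mm; the calibration is good to about 2 mm. A picture is of the moment at which its call begins. There is no depth.
- job_done(): hands the job in, once; it reports no verdict.
The state is a dict: "time_s": time; "joint_positions": joint angles; "qd": joint speeds; "effort": joint torques, N m; "tcp_pos": TCP position; "tool_rot": TCP orientation; "wrist_force": force on the tool from outside, world axes, zero at the start; "ft_torque": the same for the moment, N m; "width": finger opening in mm.
Only numpy, scipy, OpenCV 4.12 (cv2) and the standard library are available. Lean on these libraries where they do the work, as an engineer would, in place of code of your own. Each camera call takes 0.05 s, during which the arm holds its last target.

## Task

The game kit just packed took a blue wooden piece, a pale pawn and a red token, so report them on the pick stations in that order: with a fingertip, lightly press down the orange key in front of the blue piece, then the one in front of the pawn, then the one in front of the red token, so that each stays well down. Nothing was taken from the black ring's tray: leave its key up, and leave all the samples lying in their trays.

Things in the scene. Friction and masses are not known exactly. Their poses are not given: they have to be found in the camera images.
- station_piece: Fixed pick station of the blue wooden piece: grey base 136 (x) by 84 (y) mm; origin under its centre, own x away from the robot. Near half: grey housing 60 by 76 mm, top (bezel) 35.5 mm above the table, its orange key at own x = -36 mm. Far half: open white tray, walls 22 and floor 7 mm high, sample at about x = +29 mm. Four stations, alike but for the sample, about 115 mm apart in a row, in any order.
- key_piece_top (a point): Centre of the flat top (28 mm across) of the round orange key (36 mm across) in front of the blue wooden piece; 52.5 mm above the table while the key is up; it sinks with the key. (Obstacle on the way: the fixed blue bench sealer at the right of the table, x 0.37 to 0.49, y -0.69 to -0.27 m, its raised arm up to 0.25 m high; pass well above it.)
- key_piece (a joint): How far the key in front of the blue wooden piece is pushed down, in m: 0 up, 0.012 at its hard stop. It starts to move at about 4 N, needs about 5.5 N at 7 mm and 6.7 N at 12 mm, and stays (by friction) where it is left. It counts as down from 0.006 on.
- station_pawn: Fixed pick station of the pale wooden pawn: grey base 136 (x) by 84 (y) mm; origin under its centre, own x away from the robot. Near half: grey housing 60 by 76 mm, top (bezel) 35.5 mm above the table, its orange key at own x = -36 mm. Far half: open white tray, walls 22 and floor 7 mm high, sample at about x = +29 mm. Four stations, alike but for the sample, about 115 mm apart in a row, in any order.
- key_pawn_top (a point): Centre of the flat top (28 mm across) of the round orange key (36 mm across) in front of the pale wooden pawn; 52.5 mm above the table while the key is up; it sinks with the key.
- key_pawn (a joint): How far the key in front of the pale wooden pawn is pushed down, in m: 0 up, 0.012 at its hard stop. It starts to move at about 4 N, needs about 5.5 N at 7 mm and 6.7 N at 12 mm, and stays (by friction) where it is left. It counts as down from 0.006 on.
- station_token: Fixed pick station of the red disc token: grey base 136 (x) by 84 (y) mm; origin under its centre, own x away from the robot. Near half: grey housing 60 by 76 mm, top (bezel) 35.5 mm above the table, its orange key at own x = -36 mm. Far half: open white tray, walls 22 and floor 7 mm high, sample at about x = +29 mm. Four stations, alike but for the sample, about 115 mm apart in a row, in any order.
- key_token_top (a point): Centre of the flat top (28 mm across) of the round orange key (36 mm across) in front of the red disc token; 52.5 mm above the table while the key is up; it sinks with the key.
- key_token (a joint): How far the key in front of the red disc token is pushed down, in m: 0 up, 0.012 at its hard stop. It starts to move at about 4 N, needs about 5.5 N at 7 mm and 6.7 N at 12 mm, and stays (by friction) where it is left. It counts as down from 0.006 on.
- station_ring: Fixed pick station of the black ring: grey base 136 (x) by 84 (y) mm; origin under its centre, own x away from the robot. Near half: grey housing 60 by 76 mm, top (bezel) 35.5 mm above the table, its orange key at own x = -36 mm. Far half: open white tray, walls 22 and floor 7 mm high, sample at about x = +29 mm. Four stations, alike but for the sample, about 115 mm apart in a row, in any order.
- key_ring_top (a point): Centre of the flat top (28 mm across) of the round orange key (36 mm across) in front of the black ring; 52.5 mm above the table while the key is up; it sinks with the key.
- key_ring (a joint): How far the key in front of the black ring is pushed down, in m: 0 up, 0.012 at its hard stop. It starts to move at about 4 N, needs about 5.5 N at 7 mm and 6.7 N at 12 mm, and stays (by friction) where it is left. It counts as down from 0.006 on.
- piece: Sample, the blue wooden piece, 22 by 22 by 13 mm, a wedge-like block, loose in the tray of its station; origin at the centre of its underside. To be left there.
- pawn: Sample, the pale wooden pawn, 24 mm across, 34 mm high, standing, loose in the tray of its station; origin at the centre of its underside. To be left there.
- token: Sample, the red disc token, 32 mm across, 7 mm thick, lying flat, loose in the tray of its station; origin at the centre of its underside. To be left there.
- ring: Sample, the black ring, 32 mm across, hole 18 mm, 8 mm thick, lying flat, loose in the tray of its station; origin at the centre of its underside. To be left there.

How it is judged:
By the outcome, as a careful person would: the job done as asked, in the order asked, and still so for the second after the job is handed in, with the robot touching nothing.
It also fails if it takes over 56 s, if anything falls off the work surface, if the arm or the gripper's body presses on something with over 40 N, if the wrist force passes 120 N, or if a joint passes its speed limit or range.

## Working session

There is one attempt and no reset: what is moved stays moved. The work goes in short steps, Python scripts to look and compute and a tool call to move; the robot and the scene stay as the last step left them, time stands still between calls to the robot, and variables do not carry over. Pictures are saved under pics/ and viewed, and the job is handed in when it is done.

Besides the shell and the picture viewer there is one more tool, called after "Emit:" as name(argument=value, ...) on one line, values as JSON. play_rows: Moves the arm, as the interface text tells. Its arguments: {"type":"object","properties":{"steps":{"type":"array","items":{"type":"array","items":{"type":"array","items":{"type":"number"}}}},"force":{"type":"number"}},"required":["steps"]}

```bash
mkdir -p pics; python3 - <<'E'
from rig import sensors, optics
import cv2
print(sensors.read_state())
for n in("scene","top"):
    d=optics.get_image(n); cv2.imwrite(f"pics/{n}0.png",d["img"][:,:,::-1]); print(n,d["mtx"],d["R"],d["t"])
E
```

```text
{'time_s': 0.0, 'joint_positions': array([ 1.03669983e+00,  1.81556695e-01,  1.60800060e+00,  1.93831570e-05,
        1.35382899e+00, -2.06283310e-01]), 'qd': array([ 0.00066464, -0.00011828,  0.00051821,  0.00020988,  0.00092824,
        0.00044857]), 'effort': array([-4.45549995e-04, -4.33878386e+01, -3.41849005e+01,  7.01577659e-02,
        3.86166468e-02, -1.58166799e-04]), 'tcp_pos': array([184.97421406, 544.16663303, 403.80466874]), 'tool_rot': array([ 0.57513583,  0.41112751, -0.41229344, -0.57463647]), 'wrist_force': array([0.21352726, 0.78756528, 0.21977058]), 'ft_torque': array([0.01998894, 0.01922999, 0.03584025]), 'width': 88.10178152216324}
scene [[539.40487469   0.         283.33360931]
 [  0.         539.40487469 207.80987507]
 [  0.           0.           1.        ]] [[-0.86604755 -0.49984106  0.01098012]
 [-0.38285853  0.64891441 -0.65751763]
 [ 0.32152915 -0.57364536 -0.75335915]] [501.79785212 184.99540366 826.27667385]
top [[384.90875601   0.         281.24056243]
 [  0.         384.90875601 213.32808788]
 [  0.           0.           1.        ]] [[ 4.80040335e-04 -9.99538621e-01 -3.03696211e-02]
 [-9.89623063e-01  3.88888172e-03 -1.43635195e-01]
 [ 1.43687029e-01  3.01234281e-02 -9.89164605e-01]] [109.29497454 520.28499254 852.12269329]
```

View pics/scene0.png

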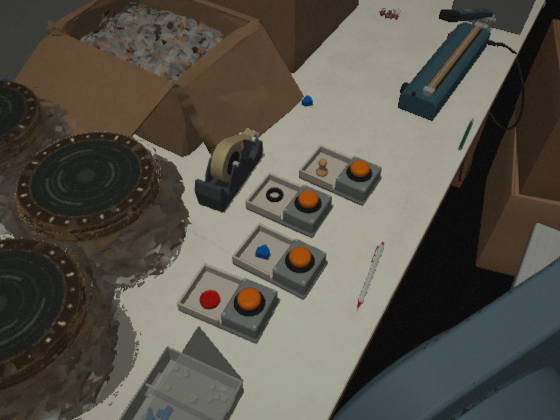

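View pics/top0.png

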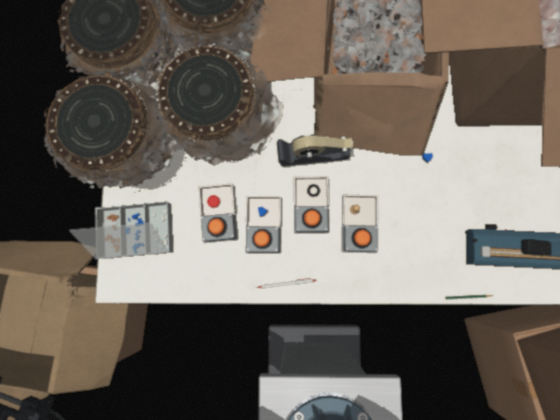

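The top view (560x420) shows keys at about (217,226) token, (262,239) piece, (312,218) ring and (362,238) pawn. The scene view shows the same order: token (249,299), piece (300,258), ring (308,201), pawn (360,170). Next I measure them.

```bash
cat > h.py <<'E'
import numpy as np,cv2
from rig import sensors, optics
def ray(d,p):
    v=d["R"].T@np.linalg.inv(d["mtx"])@np.array([*p,1.]); c=-d["R"].T@d["t"]; return c,v/np.linalg.norm(v)
def onz(d,p,z):
    c,v=ray(d,p); return c+v*(z-c[2])/v[2]
def tri(d1,p1,d2,p2):
    c1,v1=ray(d1,p1);c2,v2=ray(d2,p2)
    s=np.linalg.lstsq(np.c_[v1,-v2],c2-c1,rcond=None)[0]
    a,b=c1+s[0]*v1,c2+s[1]*v2; return (a+b)/2,np.linalg.norm(a-b)
def proj(d,X):
    q=d["mtx"]@(d["R"]@np.array(X,float)+d["t"]); return q[:2]/q[2]
def keys(d):
    h=cv2.cvtColor(d["img"],cv2.COLOR_RGB2HSV)
    m=cv2.inRange(h,(5,170,120),(17,255,255))
    n,l,s,c=cv2.connectedComponentsWithStats(m)
    return sorted([(c[i],s[i]) for i in range(1,n) if s[i][4]>100],key=lambda a:a[0][0])
E
python3 - <<'E'
from h import *
T=optics.get_image("top");S=optics.get_image("scene")
kt=keys(T);ks=keys(S)
for a in kt: print("T",a, onz(T,a[0],48).round(1))
for a in ks: print("S",a, onz(S,a[0],48).round(1))
if len(kt)==len(ks)==4:
    for a,b in zip(kt,ks): print(tri(T,a[0],S,b[0]))
for n,d in(("t",T),("s",S)):
    pts=np.array([a[0] for a in keys(d)]); x0,y0=(pts.min(0)-60).astype(int);x1,y1=(pts.max(0)+30).astype(int)
    c=d["img"][y0:y1,x0:x1,::-1]; f=min(800/c.shape[1],600/c.shape[0]);print(x0,y0,f); cv2.imwrite(f"pics/{n}1.png",cv2.resize(c,None,fx=f,fy=f,interpolation=cv2.INTER_CUBIC))
# tape dispenser, samples heights, grey object tcp projection
print(proj(T,[185,544,404]),proj(T,[185,544,238]),proj(S,[185,544,404]),proj(S,[185,544,238]))
E
```

```text
T (array([362.34586466, 237.07518797]), array([355, 230,  15,  15, 133], dtype=int32)) [464.3 -75.1  48. ]
S (array([248.43589744, 297.6039886 ]), array([238, 288,  22,  20, 351], dtype=int32)) [490.7 258.2  48. ]
S (array([299.57239057, 255.55555556]), array([290, 247,  21,  18, 297], dtype=int32)) [462.4 152.5  48. ]
S (array([307.88888889, 197.54666667]), array([299, 191,  19,  15, 225], dtype=int32)) [509.7  36.9  48. ]
S (array([359.62944162, 167.13705584]), array([351, 161,  18,  14, 197], dtype=int32)) [463.9 -77.   48. ]
302 177 6.666666666666667
188 107 2.727272727272727
[-65.73048717 431.85139943] [ 23.57704585 391.37019435] [431.73634932 611.43096944] [382.18712401 632.72684845]
```

```bash
sed -i 's/(5,170,120),(17,255,255)/(4,150,LO),(20,255,255)/; s/def keys(d):/def keys(d,LO=80):/; s/>100\]/>60]/' h.py
python3 - <<'E'
from h import *
T=optics.get_image("top");S=optics.get_image("scene")
for LO in (80,):
    kt=keys(T,LO);ks=keys(S,LO)
    for a in kt: print("T",a[0],a[1], onz(T,a[0],48).round(1))
    for a in ks: print("S",a[0],a[1], onz(S,a[0],48).round(1))
if len(kt)==len(ks)==4:
    for a,b in zip(kt,ks): print(tri(T,a[0],S,b[0]))
a=[T["img"][165:270,180:400,::-1],S["img"][130:350,160:400,::-1]]
cv2.imwrite("pics/t2.png",cv2.resize(a[0],None,fx=3.5,fy=3.5,interpolation=cv2.INTER_CUBIC))
cv2.imwrite("pics/s2.png",cv2.resize(a[1],None,fx=2.7,fy=2.7,interpolation=cv2.INTER_CUBIC))
E
```

```text
T [215.91304348 225.97282609] [209 219  15  15 184] [490.5 258.   48. ]
T [261.48167539 238.05759162] [254 231  16  15 191] [462.5 153.1  48. ]
T [311.78645833 217.52083333] [304 210  16  16 192] [509.2  38.3  48. ]
T [361.93969849 237.36180905] [354 230  16  16 199] [463.7 -74.2  48. ]
S [248.67076167 298.33169533] [237 288  24  22 407] [489.7 259.1  48. ]
S [299.63218391 256.27298851] [289 247  22  20 348] [461.7 153.7  48. ]
S [307.71636364 198.31636364] [298 190  20  18 275] [509.1  38.6  48. ]
S [359.47280335 167.9623431 ] [350 161  20  15 239] [463.2 -74.9  48. ]
(array([490.516554  , 258.31909604,  46.32052595]), np.float64(0.3202068875730843))
(array([462.30381753, 153.06805816,  46.95736679]), np.float64(0.6351622438414625))
(array([509.27713597,  38.31627386,  47.59019092]), np.float64(0.05704628359890989))
(array([463.28348872, -74.13036411,  48.74645262]), np.float64(0.6392079667520721))
```

View pics/t2.png

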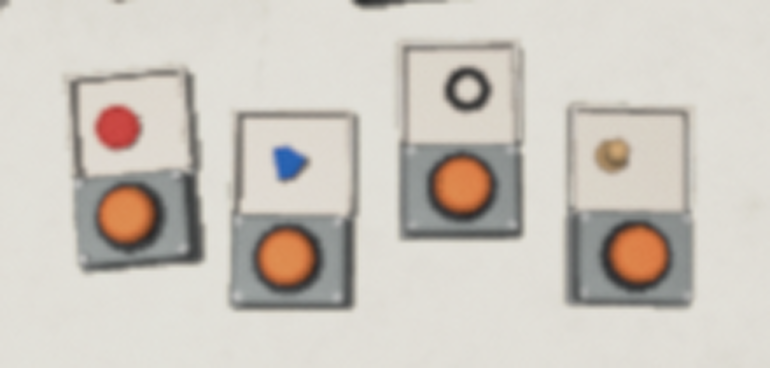

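View pics/s2.png

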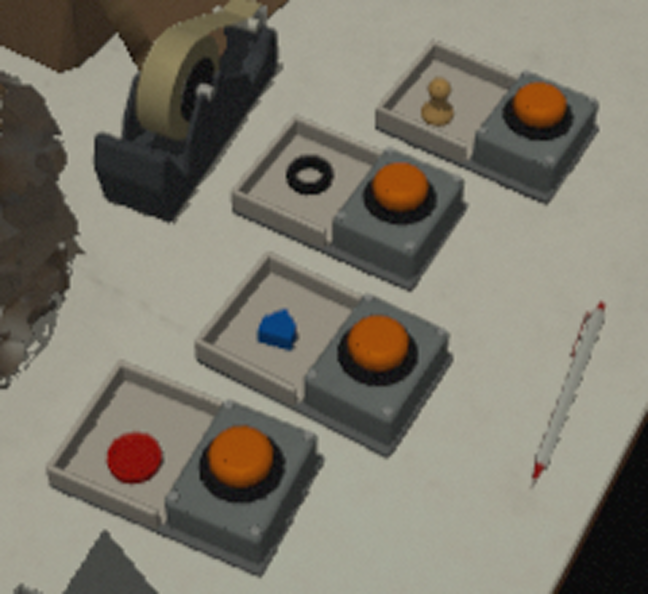

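Key centres are token (490,258), piece (462,153), ring (509,38) and pawn (463,-74). The two views agree within 0.7 mm, and the heights of 46–49 mm suit the blob's centre. I'll shut the gripper and go to the blue piece's key.

Emit:
play_rows(steps=[[[0,2,-2.8,0,0,0,0],[0,2,-2.8,0,0,0,0],[0,2,-2.8,0,0,0,0],[0,2,-2.8,0,0,0,0],[0,2,-2.8,0,0,0,0],[0,2,-2.8,0,0,0,0],[0,2,-2.8,0,0,0,0],[0,2,-2.8,0,0,0,0]]], force=20)

```text
time_s: 0.97
tcp_pos: [345.6, 318.9, 404.9]
tool_rot: [0.575, 0.412, -0.412, -0.575]
wrist_force: [0.8, -0.3, 1.2]
width: 36.9
```

Emit:
play_rows(steps=[[[0,2,-2.8,-1,0,0,0],[0,2,-2.8,-1,0,0,0],[0,2,-2.8,-2,0,0,0],[0,2,-2.8,-2,0,0,0],[0,2,-2.8,-2,0,0,0],[0,1.7,-2.7,-2,0,0,0],[0,0,0,-2,0,0,0],[0,0,0,0,0,0,0]]])

```text
time_s: 1.63
tcp_pos: [461.3, 151.6, 281.1]
tool_rot: [-0.574, -0.409, 0.413, 0.577]
wrist_force: [-0.8, 0.3, -0.3]
width: 0.3
```

Emit:
play_rows(steps=[[[0,0.1,0.1,-2,0,0,0],[0,0,0,-2,0,0,0],[0,0,0,-1.3,0,0,0],[0,0,0,0,0,0,0],[0,0,0,0,0,0,0]]])

```text
time_s: 2.05
tcp_pos: [462.8, 155.1, 232.1]
tool_rot: [-0.574, -0.412, 0.412, 0.575]
wrist_force: [0.5, 0.3, -0.8]
width: 0.6
```

```bash
python3 - <<'E'
from h import *
s=sensors.read_state();print(s["tcp_pos"],s["tool_rot"],s["wrist_force"])
from scipy.spatial.transform import Rotation as R
print("tip",s["tcp_pos"]+R.from_quat(s["tool_rot"]).apply([0,166,0]))
S=optics.get_image("scene");cv2.imwrite("pics/s3.png",cv2.resize(S["img"][100:350,160:460,::-1],None,fx=2.4,fy=2.4))
E
```

```text
[462.79960476 155.07022824 232.13872697] [-0.5744484  -0.41175841  0.41228755  0.57487652] [ 0.47725791  0.32310431 -0.76743749]
tip [462.64008884 155.07952586  66.13880388]
```

View pics/s3.png

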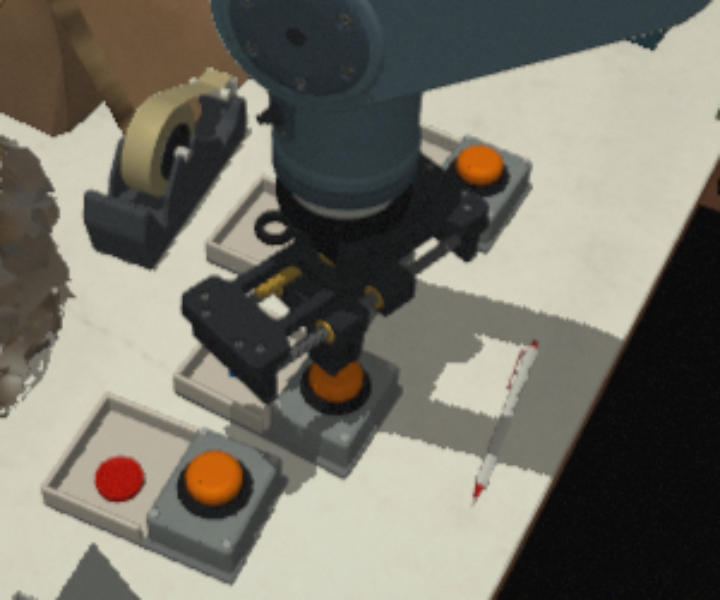

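The shut fingers stand over the piece key, which shows at about (335,378) in the crop, just under the tips. Now a gentle press.

Emit:
play_rows(steps=[[[0,0,-0.2,-0.6,0,0,0],[0,0,0,-0.5,0,0,0],[0,0,0,-0.2,0,0,0],[0,0,0,-0.2,0,0,0],[0,0,0,-0.2,0,0,0],[0,0,0,0,0,0,0],[0,0,0,0,0,0,0]]])

```text
time_s: 2.68
tcp_pos: [463.2, 152.4, 214.7]
tool_rot: [0.575, 0.412, -0.412, -0.575]
wrist_force: [0.3, 1.2, 1.3]
width: 0.7
```

Emit:
play_rows(steps=[[[0,0,0,-0.2,0,0,0],[0,0,0,-0.1,0,0,0],[0,0,0,0,0,0,0]]])

```text
time_s: 2.93
tcp_pos: [463.2, 152.4, 211.7]
tool_rot: [0.575, 0.412, -0.412, -0.575]
wrist_force: [-0.7, 0.2, 2.8]
width: 0.4
```

Emit:
play_rows(steps=[[[0,0,0,-0.2,0,0,0],[0,0,0,0,0,0,0],[0,0,0,0,0,0,0]]])

```text
time_s: 3.18
tcp_pos: [463.2, 152.4, 209.7]
tool_rot: [0.575, 0.412, -0.412, -0.575]
wrist_force: [-0.3, 0.9, 3.2]
width: 0.5
```

```bash
python3 - <<'E'
from h import *
S=optics.get_image("scene");cv2.imwrite("pics/s4.png",cv2.resize(S["img"][200:310,230:360,::-1],None,fx=5,fy=5,interpolation=cv2.INTER_CUBIC))
s=sensors.read_state();print(s["tcp_pos"],s["wrist_force"])
E
```

```text
[463.20798455 152.41137573 209.67243002] [0.6107747  0.8295176  2.20501888]
```

View pics/s4.png

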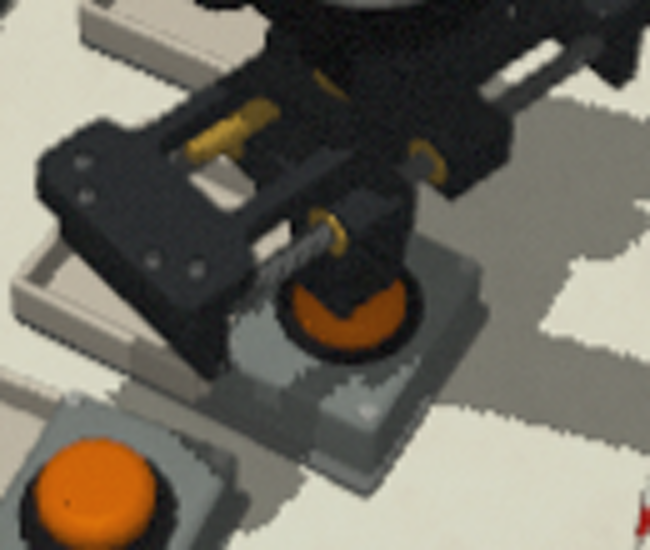

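The tip is on the key, near (345,300) in the crop, and the key looks sunk. I'll press a little further, then lift and check.

Emit:
play_rows(steps=[[[0,0,0,-0.1,0,0,0],[0,0,0,0,0,0,0]]])

```text
time_s: 3.4
tcp_pos: [463.2, 152.4, 208.8]
tool_rot: [0.575, 0.412, -0.412, -0.575]
wrist_force: [-0.2, -0.3, 4.4]
width: 0.6
```

Emit:
play_rows(steps=[[[0,0,0,1,0,0,0],[0,0,0,2,0,0,0],[0,0,0,3,0,0,0],[0,0,0,3,0,0,0],[0,0,-3,1,0,0,0],[0,0,-3.5,0,0,0,0],[0,0,-3.5,0,0,0,0],[0,0,-3.5,0,0,0,0]]])

```text
time_s: 4.07
tcp_pos: [462.8, 16.3, 309.7]
tool_rot: [0.575, 0.412, -0.412, -0.574]
wrist_force: [0.1, -0.8, 0.6]
width: 0.2
```

Emit:
play_rows(steps=[[[0,0,-3.5,0,0,0,0],[0,0,-3.5,0,0,0,0],[0,0,-2.2,0,0,0,0],[0,0,0,0,0,0,0],[0,0,0,0,0,0,0]]])

```text
time_s: 4.48
tcp_pos: [462.9, -75.5, 309.0]
tool_rot: [-0.575, -0.411, 0.411, 0.576]
wrist_force: [0.3, 0.1, 0.1]
width: 0.5
```

```bash
python3 - <<'E'
from h import *
S=optics.get_image("scene");cv2.imwrite("pics/s5.png",cv2.resize(S["img"][120:350,160:460,::-1],None,fx=2.6,fy=2.6,interpolation=cv2.INTER_CUBIC))
T=optics.get_image("top")
s=sensors.read_state();print(s["tcp_pos"],s["wrist_force"])
for a in keys(T): print("T",a[0],a[1], onz(T,a[0],48).round(1))
for a in keys(S): print("S",a[0],a[1], onz(S,a[0],48).round(1))
E
```

```text
[462.90954077 -73.9726411  308.72015897] [-0.0855842   0.56800795  0.20179033]
T [215.88108108 225.94594595] [209 219  15  15 185] [490.5 258.1  48. ]
T [261.66666667 238.33333333] [255 231  15  15 180] [461.9 152.7  48. ]
T [311.8238342  217.53367876] [304 210  16  16 193] [509.2  38.3  48. ]
S [248.65865385 298.46394231] [237 288  24  22 416] [489.6 259.3  48. ]
S [299.56304985 259.50146628] [289 250  22  20 341] [458.7 159.2  48. ]
S [307.78214286 198.42857143] [298 190  21  18 280] [508.9  38.8  48. ]
S [359.38075314 168.0460251 ] [350 161  20  15 239] [463.3 -74.7  48. ]
```

View pics/s5.png

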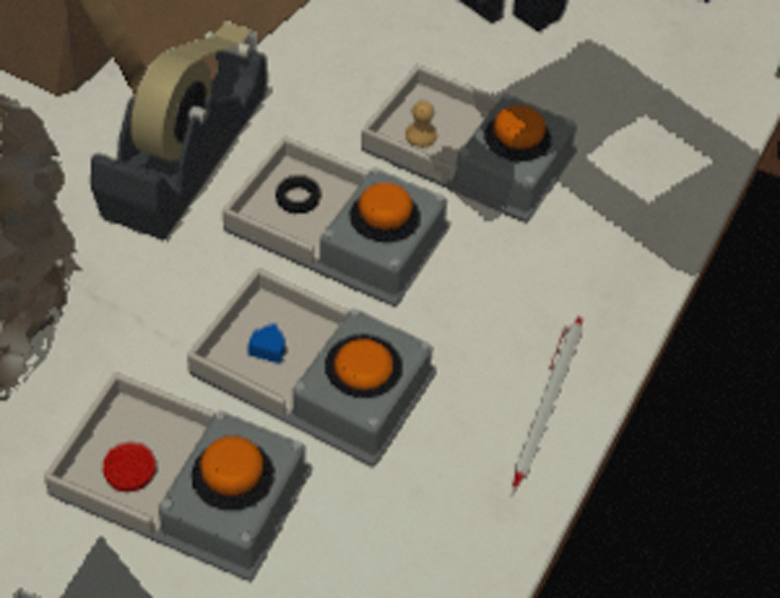

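```bash
python3 - <<'E'
from h import *
S=optics.get_image("scene")
for P in ([462.3,153.1,47],[463.4,-74.3,47],[490.4,258.3,47]):
    print(proj(S,[P[0],P[1],37])-proj(S,P))
E
```

```text
[-0.21005963  3.70328583]
[-0.63688312  3.88130569]
[0.25036569 3.54814961]
```

The piece key's shift of 3.2 px in the scene view means it is about 8.7 mm down, past the 6 mm needed. Next is the pawn key; the arm is already above it.

Emit:
play_rows(steps=[[[0,0,0,-2.5,0,0,0],[0,0,0,-2.5,0,0,0],[0,0,0,-2,0,0,0],[0,0,0,-1,0,0,0],[0,0,0,0,0,0,0],[0,0,0,0,0,0,0]]])

```text
time_s: 5.13
tcp_pos: [463.2, -73.9, 228.8]
tool_rot: [-0.574, -0.412, 0.412, 0.575]
wrist_force: [0.5, -0.0, -0.2]
width: 0.6
```

Emit:
play_rows(steps=[[[0,0,0,-0.6,0,0,0],[0,0,0,-0.4,0,0,0],[0,0,0,-0.2,0,0,0],[0,0,0,-0.2,0,0,0],[0,0,0,-0.2,0,0,0],[0,0,0,0,0,0,0],[0,0,0,0,0,0,0]]])

```text
time_s: 5.72
tcp_pos: [463.6, -74.8, 213.1]
tool_rot: [0.575, 0.412, -0.411, -0.574]
wrist_force: [1.6, -0.2, 2.3]
width: 0.4
```

Emit:
play_rows(steps=[[[0,0,0,-0.2,0,0,0],[0,0,0,-0.2,0,0,0],[0,0,0,-0.1,0,0,0],[0,0,0,0,0,0,0],[0,0,0,0,0,0,0]]])

```text
time_s: 6.13
tcp_pos: [463.5, -74.8, 208.0]
tool_rot: [0.575, 0.412, -0.411, -0.574]
wrist_force: [1.9, 0.0, 3.1]
width: 0.5
```

Emit:
play_rows(steps=[[[0,0,0,1,0,0,0],[0,0,0,2,0,0,0],[0,0,0,3,0,0,0],[0,0,0,3,0,0,0],[0,0,3,1,0,0,0],[0,0.2,3.5,0,0,0,0],[0,0.3,3.5,0,0,0,0],[0,0.3,3.5,0,0,0,0]]])

```text
time_s: 6.8
tcp_pos: [470.4, 61.6, 308.3]
tool_rot: [-0.575, -0.411, 0.412, 0.575]
wrist_force: [0.9, 0.7, -0.3]
width: 0.2
```

Emit:
play_rows(steps=[[[0,0.3,3.5,0,0,0,0],[0,0.3,3.5,0,0,0,0],[0,0.3,3.5,0,0,0,0],[0,0.3,3.5,0,0,0,0],[0,0.3,3.5,0,0,0,0],[0,0.4,2.3,0,0,0,0],[0,0,0,0,0,0,0],[0,0,0,0,0,0,0]]])

```text
time_s: 7.47
tcp_pos: [489.4, 259.1, 307.4]
tool_rot: [-0.574, -0.412, 0.413, 0.574]
wrist_force: [-0.6, -0.3, -0.5]
width: 0.4
```

```bash
python3 - <<'E'
from h import *
S=optics.get_image("scene");cv2.imwrite("pics/s6.png",cv2.resize(S["img"][120:350,160:460,::-1],None,fx=2.6,fy=2.6,interpolation=cv2.INTER_CUBIC))
s=sensors.read_state();print(s["tcp_pos"],s["wrist_force"])
for a in keys(S): print("S",a[0],a[1], onz(S,a[0],48).round(1))
E
```

```text
[489.47440333 258.18263233 307.34314264] [0.10654046 0.21289662 0.16940484]
S [248.52459016 298.46135831] [237 288  24  22 427] [489.8 259.4  48. ]
S [299.62537764 259.68882175] [289 251  22  19 331] [458.5 159.5  48. ]
S [358.88085106 171.63829787] [349 164  20  16 235] [460.2 -65.8  48. ]
```

View pics/s6.png

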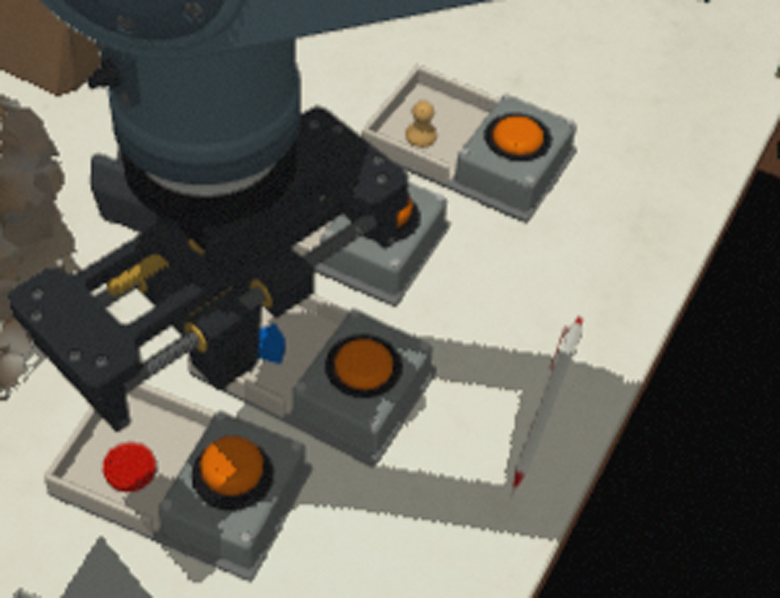

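The pawn key, at (517,136) in the crop, moved 3.6 px, so it is about 9.3 mm down; the piece key is still down. Now the token key, with the arm above it.

Emit:
play_rows(steps=[[[0,0.1,0,-2.5,0,0,0],[0,0,0,-2.5,0,0,0],[0,0,0,-2,0,0,0],[0,0,0,-0.9,0,0,0],[0,0,0,0,0,0,0],[0,0,0,0,0,0,0]]])

```text
time_s: 8.02
tcp_pos: [491.3, 257.5, 228.9]
tool_rot: [-0.575, -0.411, 0.412, 0.575]
wrist_force: [-0.5, -0.1, 0.4]
width: 0.1
```

Emit:
play_rows(steps=[[[0,0,0,-0.6,0,0,0],[0,0,0,-0.4,0,0,0],[0,0,0,-0.2,0,0,0],[0,0,0,-0.2,0,0,0],[0,0,0,-0.2,0,0,0],[0,0,0,0,0,0,0],[0,0,0,0,0,0,0]]])

```text
time_s: 8.6
tcp_pos: [491.6, 258.5, 213.2]
tool_rot: [0.575, 0.412, -0.411, -0.575]
wrist_force: [1.7, -0.7, 3.2]
width: 0.6
```

Emit:
play_rows(steps=[[[0,0,0,-0.2,0,0,0],[0,0,0,-0.2,0,0,0],[0,0,0,-0.1,0,0,0],[0,0,0,0,0,0,0],[0,0,0,0,0,0,0]]])

```text
time_s: 9.02
tcp_pos: [491.6, 258.5, 208.1]
tool_rot: [0.575, 0.412, -0.411, -0.575]
wrist_force: [2.2, -0.7, 4.4]
width: 0.3
```

Emit:
play_rows(steps=[[[0,0,0,1,0,0,0],[0,0,0,2,0,0,0],[0,0,0,3,0,0,0],[0,0,0,3,0,0,0],[0,-1.5,3,1.5,0,0,0],[0,-1.5,3,1.5,0,0,0],[0,-1.5,3,1,0,0,0],[0,-1.5,3,1,0,0,0]]])

```text
time_s: 9.68
tcp_pos: [429.7, 379.4, 348.7]
tool_rot: [-0.575, -0.411, 0.412, 0.575]
wrist_force: [0.2, 0.1, 0.0]
width: 0.0
```

Emit:
play_rows(steps=[[[0,-2,3,0,0,0,0],[0,-2,3,0,0,0,0],[0,-2,3,0,0,0,0],[0,-2,3,0,0,0,0],[0,-2,3,0,0,0,0],[0,0,0,0,0,0,0],[0,0,0,0,0,0,0],[0,0,0,0,0,0,0]]])

```text
time_s: 10.35
tcp_pos: [330.7, 528.0, 347.3]
tool_rot: [0.575, 0.411, -0.413, -0.574]
wrist_force: [-0.1, -0.1, -0.2]
width: 0.5
```

```bash
python3 - <<'E'
from h import *
S=optics.get_image("scene");cv2.imwrite("pics/s7.png",cv2.resize(S["img"][120:350,160:460,::-1],None,fx=2.6,fy=2.6,interpolation=cv2.INTER_CUBIC))
s=sensors.read_state();print(s["tcp_pos"],s["wrist_force"],s["time_s"])
for a in keys(S): print("S",a[0],a[1], onz(S,a[0],48).round(1))
E
```

```text
[331.39312818 527.54277615 347.40698553] [ 0.11767616 -1.39585714  0.32893493] 10.4
```

View pics/s7.png

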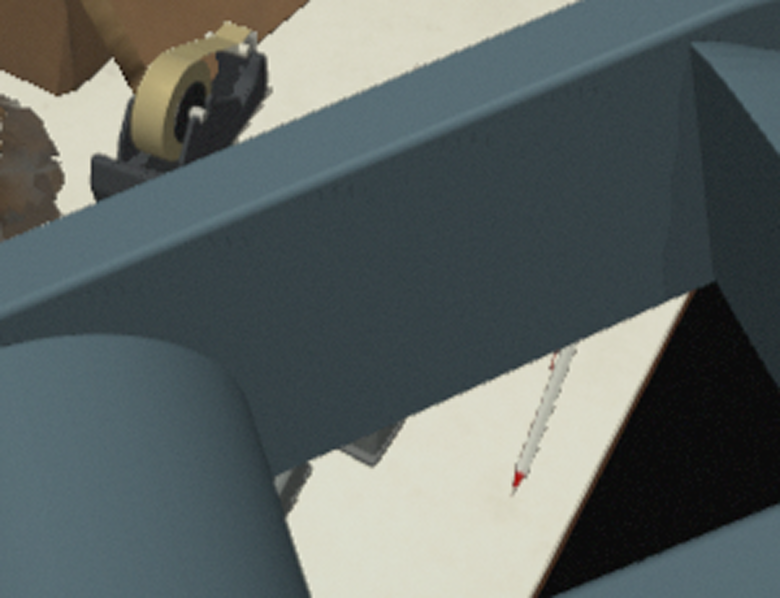

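The upper arm hides the stations, so I go back towards the start pose.

Emit:
play_rows(steps=[[[0,-2.5,0.3,1,0,0,0],[0,-2.5,0.3,1,0,0,0],[0,-2.5,0.3,1,0,0,0],[0,-2.5,0.3,1,0,0,0],[0,-2.5,0.3,1,0,0,0],[0,-2,0.2,0.6,0,0,0],[0,0,0,0,0,0,0],[0,0,0,0,0,0,0]]])

```text
time_s: 11.07
tcp_pos: [186.6, 544.8, 404.3]
tool_rot: [-0.575, -0.412, 0.411, 0.575]
wrist_force: [0.3, -0.8, 0.0]
width: 0.8
```

```bash
python3 - <<'E'
from h import *
S=optics.get_image("scene");cv2.imwrite("pics/s8.png",cv2.resize(S["img"][120:350,160:460,::-1],None,fx=2.6,fy=2.6,interpolation=cv2.INTER_CUBIC))
s=sensors.read_state();print(s["tcp_pos"],s["wrist_force"],s["time_s"])
for a in keys(S): print("S",a[0],a[1], onz(S,a[0],48).round(1))
E
```

```text
[187.16035268 544.70442763 403.7123863 ] [-0.69367965 -0.20628733  0.32096222] 11.1167
S [248.98191214 301.61757106] [238 291  23  22 387] [486.3 263.6  48. ]
S [299.48795181 259.43975904] [289 250  22  20 332] [458.9 159.1  48. ]
S [307.73357664 198.28832117] [298 190  20  18 274] [509.1  38.6  48. ]
S [358.93636364 171.54090909] [350 165  19  14 220] [460.2 -66.1  48. ]
```

View pics/s8.png

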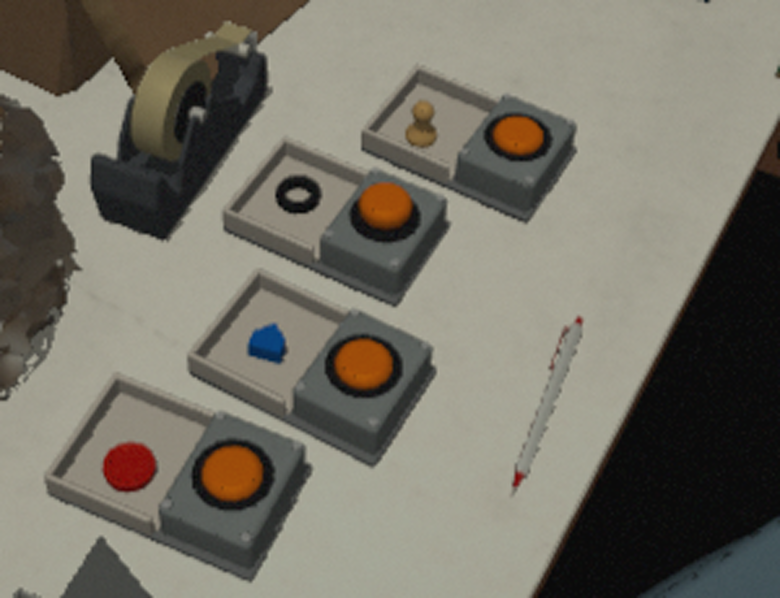

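The three keys are down: piece (363,363), pawn (517,136) and token (232,471) in the crop, with shifts of 3.2 to 3.6 px, or about 9 mm. The ring key at (386,206) is unmoved, the samples lie as before, and the arm is clear.

```bash
python3 -c "
from rig import job_done; print(job_done())"
```

```text
the job is handed in; nothing more can be done
None
```

I pressed the three keys in the order asked (blue piece, pale pawn, red token) with the shut fingertips, then drew the arm back to about its start pose and handed the job in at 11 s.

- **Keys:** the last picture puts the three pressed keys about 9 mm down (6 mm counts as down). That is an estimate from how far each moved in the scene view: about 3.2 px for the piece, 3.6 px for the pawn and 3.3 px for the token.
- **Left alone:** the ring's key shows no movement (within about 0.1 px), and all four samples look the same in their trays.
- **Disagreement:** the wrist force at the end of each press read 3 to 4.4 N, less than the 5.5 N or more given for that depth. It was read with the tip at rest, so friction in the key may be holding part of the load. For the piece, the tip's travel implied about 9.7 mm, 1 mm more than the picture.

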